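# Draw the broken peg from a chair-leg mortise with sprung tongs

### The job

A stub of the old peg is still stuck in glue at the bottom of the mortise in this chair leg. Take the sprung tongs from their block, feel your way down into the mortise without bruising the wood, and squeeze firmly enough to draw the stub out but not so hard that the worm-eaten wood crumbles. Set it down in the parts tray without dropping it, put the tongs back in their slot, and leave the other things on the bench where they are.

Things in the scene. Friction and masses are not known exactly. Their poses are not given: they have to be found in the camera images.
- mortise (a point): Centre of the mouth of the mortise (slot) in the top face of the chair leg, 71 mm over the bench. y: along the leg and the mortise; x: across; z up. The mortise is 52 mm long (y), 13 mm wide (x) and 38 mm deep, with a flat floor and a 1.5 mm bevel round its mouth.
- leg: Dark chair leg, lying fixed on a plywood board (150 x 510 mm) under two toggle clamps; axes as mortise, origin on the bench under the mortise. Its square part is 50 mm wide and reaches 85 mm either way from the mortise. The clamps stand at most 30 mm over the leg's top, the nearest 60 mm from the mortise's middle, at -y. Tongs pressing on it with over 15 N bruise it.
- tongs_grip (a point): Midway between the black ribbed grip plates of the sprung steel tongs (bow on top, two arms down), 94 mm above the jaw tips, 47 mm below the bow's top. z up the tongs, y the line they close along. Plates 40 mm tall, 16 mm wide, 36 mm over their outsides when slack. They start upright in their slot, tips on its floor; about 70 g.
- tongs_tip (a point): Midway between the jaw tips, axes as tongs_grip. Jaws: flat strips 11 mm wide (x), 2.5 mm thick, gaping 32 mm inside when slack, 28 mm with the plates held at 35 mm (a firm hold); at about 32 mm they meet the peg. The spring pushes back on each finger with 8 N slack, 13 N at the peg; of any further squeeze a quarter to a fifth reaches each jaw tip.
- peg_mid (a point): Centre of the broken peg, a pale wooden cylinder 10 mm thick, 20 mm long (its y), 12 g, lying along the mortise on its floor against the +x cheek, up to 5 mm off the middle. Old glue grips it: drawing it takes a pull of 5 to 9 N for the first 10 mm and over 6 N from each jaw; over 14 N from each crumbles it. Grip it by its ends, jaw tips near the floor.
- slot (a point): Centre of the mouth of the tongs' slot in the top of a pale wooden tool block (fixed, 60 mm by 120 mm, 65 mm tall). The slot is 48 mm long (y), 16 mm wide (x) and 50 mm deep with a flat floor on which the jaw tips stand, and a 2 mm bevel. z up.
- tray: Open wooden parts tray (fixed), 120 mm (x) by 150 mm (y), 24 mm tall, walls and floor 5 mm thick. Origin: centre of its underside.
- mallet: Bystander: beech mallet lying on the bench, head 65 x 105 x 60 mm, handle 220 mm to -x. Origin: under its head.
- chisel: Bystander: chisel lying on the bench, 255 mm long along its x, 30 mm thick. Origin: underneath, where handle meets blade.
- tape: Bystander: roll of masking tape lying flat, 96 mm across, 25 mm tall. Origin: centre of its underside.
- sander: Bystander: cork sanding block 112 x 67 x 34 mm. Origin: centre of its underside.
- rail: Bystander: dark seat rail with a tenon at each end, 268 mm long (x), 60 mm wide, 24 mm tall. Origin: centre of its underside.
- tin: Bystander: low round tin, 90 mm across, 50 mm tall. Origin: centre of its underside.
- glue: Bystander: white glue bottle with an orange cap, 60 mm across, 170 mm tall. Origin: centre of its underside.
Mind the look-alikes: they are no part of the job. There is more than one size of the part that bears tongs_grip; the job needs the largest.

How it is judged:
On the way, in this order (a step that is already met when the one before it is completed fails the run):
1. The peg is drawn clear of the mortise, held in the tongs (z of peg_mid in the frame of mortise above 0.008 m and contact force between peg and tongs above 0.2 N), for 0.2 s.
2. The peg, still in the tongs, is lowered into the tray to within 15 mm of its floor (x of peg_mid in the frame of tray between -0.055 and 0.055 m and y of peg_mid in the frame of tray between -0.07 and 0.07 m and z of peg_mid in the frame of tray below 0.025 m and contact force between peg and tongs above 0.2 N), for 0.1 s.
At the end, for the whole second after the job is handed in: The peg lies at rest on the floor of the tray (its centre within the walls and under 18 mm above the tray's underside); the tongs stand at rest in the slot of their block, jaw tips at least 42 mm down and the tongs within 0.2 rad of upright (x of peg_mid in the frame of tray between -0.055 and 0.055 m and y of peg_mid in the frame of tray between -0.07 and 0.07 m and z of peg_mid in the frame of tray below 0.018 m and linear speed of each of peg, tongs below 0.02 m/s and z of tongs_tip in the frame of slot below -0.042 m and x of tongs_tip in the frame of slot between -0.008 and 0.008 m and y of tongs_tip in the frame of slot between -0.015 and 0.015 m and angle between tongs_grip's own z axis and vertical below 0.2 rad); the robot touches nothing.
It fails at once if the tongs press on the chair leg with over 15 N (bruised wood) (contact force between tongs and leg above 15 N).
It fails at once if the jaws together squeeze the peg with over 28 N, 14 N each (it crumbles) (contact force between peg and tongs above 28 N).
It fails at once if a bystander is moved by over 20 mm (distance of any of mallet, chisel, tape, sander, rail, tin, glue from where it was at the start of the episode above 0.02 m).
It also fails if it takes over 61 s, if anything falls off the work surface, if the arm or the gripper's body presses on something with over 40 N, if the wrist force passes 120 N, or if a joint passes its speed limit or range.

### The arm

A 6-joint arm with a two-finger parallel gripper is mounted at the origin on the work surface. World frame = base frame: x ahead of the robot, y to its left, z up, the work surface at z = 0. Lengths are in m, angles in rad, forces in N, time in s.
With the tool pointing down it reaches from about 0.3 to 0.875 m from the base axis. Payload 6.4 kg.
Tool frame: the origin (TCP) lies midway between the tips of the shut fingers; the grasp point (between the pads) lies 19 mm behind it; z points along the fingers, y is the line along which they close (so a half turn about z gives the same grasp; the last joint's range is limited). The gripper opens to 85 mm and grips with 20 to 120 N. Pads are 22 mm wide; open, the fingers measure 114 mm over their backs; the gripper's body (76 mm by 85 mm) begins 54 mm behind the grasp point. The pads swing forward as they close: fully open they stand 13 mm farther back than shut.
Start: joints at [0.948, 0.181, 1.607, -0, 1.354, -0.206], TCP at [0.233, 0.526, 0.231] pointing down, gripper open.
Joint ranges: [-2.99, 2.99], [-0.89, 2.07], [0.3, 2.58], [-1.14, 4.28], [0, 2.63], [-3.12, 3.12]. Speed limits (rad/s): [2.57, 2.57, 3.01, 3.14, 3.14, 3.14].

### API

Orientations are given as a unit quaternion [w, x, y, z].
In Python, from bench import status, camera, ctrl gives the robot as it stands. The module is installed in compiled form; this text tells all that it offers.
- The arm moves only by the shell command python3 -m handwheel 'ROWS'. ROWS is JSON, a list that holds one entry, the list of rows, each a list of 7 numbers: the opening, from -1 (shut) to 1 (fully open), then the shift along the tool's x, y, z in cm, then the turn, a rotation vector about the tool's x, y, z in degrees. A call has 1 to 10 rows; each row is the pose to reach, as a shift and turn from the pose commanded when the call began, along the tool's axes at that moment; what a row does not reach only later rows make up. A row lasts 1/8 s, in which the tool goes at most 62.5 mm and 10.7 degrees, less where a joint would pass 70% of its speed; a pose out of reach is approached as far as the arm can. A call with a gripper value outside its range is refused whole. The fingers move at their own pace and stop on an object; the grip force is fixed at half the most. Time passes only in rows, so rows that repeat a pose let the fingers close. It gives the time, the measured TCP pose, the force, the opening and the grip force at its end, in the units of the state.
- status.get_obs(): the state, without advancing time (a new reading comes with each control period).
- camera(name): name is "scene" or "top" or "wrist"; returns a dict with "frame" (420x560x3 uint8, blue, green, red), "depth" (420x560 float32, m along the optical axis (not along the pixel's ray), 0 where there is no reading), "fx", "fy", "cx", "cy" (pixels), "extrinsics" (4x4, takes a point from camera to world coordinates); the wrist camera has in their place "hand_eye" (4x4, takes a point from camera to tool coordinates, whose origin is the TCP and whose axes are the flange's). Camera axes: x right, y down, z forward; pixel columns grow to the right and rows downward; lengths in m; the calibration is good to about 2 mm. The wrist camera is an equidistant fisheye: a pixel r from the principal point sees the ray r / f radians off the axis. A picture is of the moment at which its call begins: read the wrist's pose just before it.
- ctrl.hand_in(): hands the job in; it is judged then, once.
The state is a dict: "time_s": time; "q": joint angles; "dq": joint speeds; "joint_efforts": joint torques, N m; "eef_pos": TCP position; "eef_rot": TCP orientation; "wrist_force": force on the tool from outside, world axes, zero at the start; "torque": the same for the moment, N m; "opening": opening from 0.0 (shut) to 1.0 (fully open); "grasp_force": force on a finger pad.
Only numpy, scipy, OpenCV 4.12 (cv2) and the standard library are available. Lean on these libraries where they do the work, as an engineer would, in place of code of your own. Each camera call takes 0.05 s, during which the arm holds its last target. There are 200 camera calls.

## Working session

There is one attempt and no reset: what is moved stays moved. The work goes in short steps, Python scripts to look and compute and a shell command to move; the robot and the scene stay as the last step left them, time stands still between calls to the robot, and variables do not carry over. Pictures are saved under pics/ and viewed, at most 10 in all, crops included, and the job is handed in when it is done.

```bash
mkdir -p pics; cat > h.py <<'E'
import numpy as np, cv2, pickle
from scipy.spatial.transform import Rotation as R
from bench import status, camera, ctrl
def shot(name, f):
    o=status.get_obs(); c=camera(name)
    if name=="wrist":
        T=np.eye(4); q=o["eef_rot"]; T[:3,:3]=R.from_quat([q[1],q[2],q[3],q[0]]).as_matrix(); T[:3,3]=o["eef_pos"]
        c["extrinsics"]=T@np.array(c["hand_eye"])
    pickle.dump(c,open(f"{f}.pkl","wb")); cv2.imwrite(f"pics/{f}.png",c["frame"]); return c
def load(f): return pickle.load(open(f"{f}.pkl","rb"))
def ray(c,u,v):
    x,y=(u-c["cx"])/c["fx"],(v-c["cy"])/c["fy"]
    if "hand_eye" in c:
        r=np.hypot(x,y); s=np.sinc(r/np.pi); d=np.array([x*s,y*s,np.cos(r)])
    else: d=np.array([x,y,1.])
    E=np.array(c["extrinsics"]); return E[:3,3],E[:3,:3]@d
def onz(c,u,v,z):
    o,d=ray(c,u,v); return o+d*(z-o[2])/d[2]
def pt(c,u,v):
    z=c["depth"][int(v),int(u)]; E=np.array(c["extrinsics"])
    o,d=ray(c,u,v); dc=E[:3,:3].T@d; return o+d*z/dc[2]
def two(c1,p1,c2,p2):
    o1,d1=ray(c1,*p1); o2,d2=ray(c2,*p2)
    A=np.stack([d1,-d2],1); s=np.linalg.lstsq(A,o2-o1,rcond=None)[0]
    a,b=o1+s[0]*d1,o2+s[1]*d2; return (a+b)/2, np.linalg.norm(a-b)
E
python3 - <<'E'
from h import *
for n in("scene","top","wrist"):
    c=shot(n,n+"0"); print(n,c["fx"],c["cx"],c["cy"],np.round(np.array(c["extrinsics"]),3).tolist())
o=status.get_obs(); print(o["eef_pos"],o["eef_rot"],o["wrist_force"],o["time_s"])
E
```

```text
scene 455.27886534237746 278.7170045758852 212.3697431122366 [[-0.863, 0.306, -0.403, 1.038], [0.505, 0.553, -0.663, 0.945], [0.02, -0.775, -0.631, 0.95], [0.0, 0.0, 0.0, 1.0]]
top 389.31851868517873 276.5911733775403 203.97241238787205 [[0.027, -0.994, 0.109, 0.387], [-0.999, -0.03, -0.025, 0.037], [0.028, -0.109, -0.994, 1.141], [0.0, 0.0, 0.0, 1.0]]
wrist 325.19226210127806 278.85352913363283 208.768869203751 [[0.405, 0.879, 0.252, 0.169], [0.914, -0.389, -0.114, 0.555], [-0.002, 0.276, -0.961, 0.372], [0.0, 0.0, 0.0, 1.0]]
[0.23253818 0.52545308 0.23060358] [-2.64063276e-04  2.06910891e-01  9.78359579e-01 -5.89884284e-04] [-0.0188463  -0.61505357  0.08808641] 0.15
```

View pics/top0.png

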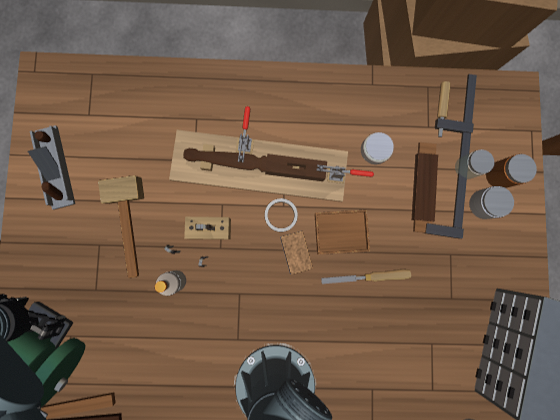

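View pics/scene0.png

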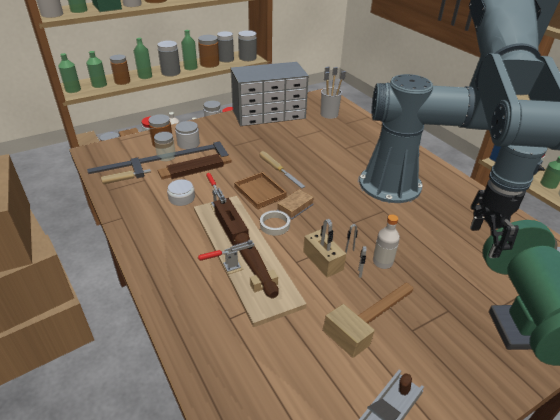

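The top view shows the tool block with tongs at about (206,228), the mortise at (296,166) in the leg, the tray at (341,231), and small tongs-like things at (168,249) and (201,262). The scene view shows the tongs in the block at (327,233), with the smaller ones at (351,238) and (362,260). Next I'll enlarge these and measure.

```bash
python3 - <<'E'
from h import *
t,s,w=load("top0"),load("scene0"),load("wrist0")
cr=lambda c,u0,v0,W,H,k: cv2.resize(c["frame"][v0:v0+H,u0:u0+W],(W*k,H*k),interpolation=cv2.INTER_CUBIC)
a=cr(t,150,205,100,75,4); b=cr(s,285,205,100,75,4); m=cr(t,240,135,100,75,4); x=cv2.resize(w["frame"],(400,300))
cv2.imwrite("pics/crop1.png",np.vstack([np.hstack([a,b]),np.hstack([m,x])]))
for n,u,v,z in[("mortise",296,166,.071),("block",206,228,.065),("tongs",206,228,.15),("tray",341,231,.024),("sm1",168,249,.05),("sm2",201,262,.05),("glue",167,284,.1),("tape",281,215,.0),("sander",296,252,.03),("clampred",362,173,.08)]:
    print(n,onz(t,u,v,z).round(3),pt(t,u,v).round(3))
E
```

```text
mortise [ 0.614 -0.042  0.071] [ 0.619 -0.044  0.046]
block [0.433 0.202 0.065] [0.43  0.19  0.138]
tongs [0.43  0.189 0.15 ] [0.43  0.19  0.138]
tray [ 0.438 -0.179  0.024] [ 0.439 -0.183  0.004]
sm1 [0.373 0.306 0.05 ] [0.374 0.291 0.107]
sm2 [0.34  0.213 0.05 ] [0.342 0.205 0.1  ]
glue [0.283 0.291 0.1  ] [0.287 0.28  0.145]
tape [ 0.481 -0.006  0.   ] [ 0.481 -0.006  0.   ]
sander [ 0.374 -0.05   0.03 ] [ 0.374 -0.05   0.036]
clampred [ 0.598 -0.226  0.08 ] [ 0.595 -0.222  0.095]
```

View pics/crop1.png

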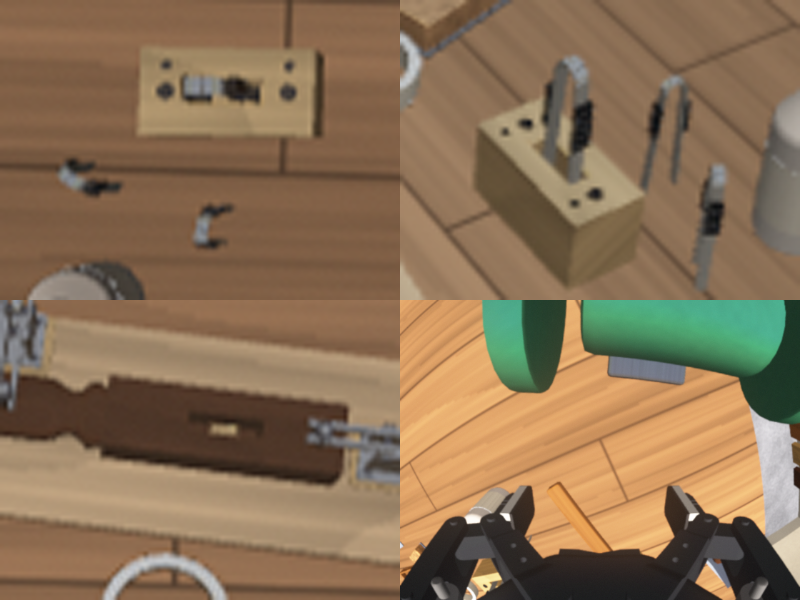

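The bottom-left crop shows the mortise with the pale peg at top-view (296,167). There are three tongs: the ones in the block at top (206,228), and two standing on the bench at (168,249) and (201,262). The pair in the block is meant: it stands in the slot and its bow is the highest at about 0.14 m, against about 0.10 m for the others. Now I'll move to look at the block from near.

```bash
python3 -m handwheel '[[[1,-2,-1,0,0,0,-4],[1,-7,-4,0,0,0,-10],[1,-12,-6.5,0,0,0,-16],[1,-17,-9.2,0,0,0,-22],[1,-22,-12,0,0,0,-24],[1,-27,-14.7,0,0,0,-24],[1,-32,-17.4,0.5,0,0,-24],[1,-36,-19.6,1,0,0,-24],[1,-37.1,-20.2,1,0,0,-24],[1,-37.1,-20.2,1,0,0,-24]]]'
python3 - <<'E'
from h import *
shot("wrist","w1")
E
```

```text
time_s: 1.4
eef_pos: [0.4902, 0.1906, 0.2211]
eef_rot: [-0.0, -0.0, 1.0, 0.0]
wrist_force: [-1.0, 0.2, -0.8]
opening: 0.996
grasp_force: 0.0
```

View pics/w1.png

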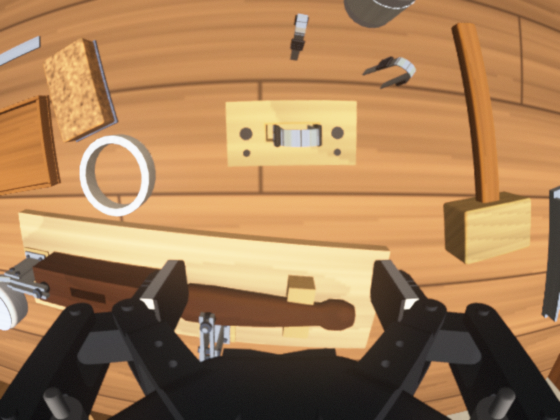

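The wrist view shows the block over (226..357, 100..166), with the tongs' bow at about (298,137) and the slot around (265..321, 125..147). Also visible: the mortise at (88,296). I'll take a second view from another place and measure from both.

```bash
python3 -m handwheel '[[[1,0,-2,1,0,0,0],[1,0,-4,3,0,0,0],[1,0,-4,3,0,0,0],[1,0,-4,3,0,0,0]]]'
python3 - <<'E'
from h import *
shot("wrist","w2")
ims=[]
for f in("w1","w2"):
    c=load(f); hsv=cv2.cvtColor(c["frame"],cv2.COLOR_BGR2HSV)
    a=onz(c,0,0,0)
    print(f,c["frame"][110,300 if f=="w1" else 300],hsv[110,300],hsv[137,298],hsv[90,300])
    # block: pale
    m=cv2.inRange(hsv,(17,60,170),(32,150,255))
    n,l,s,ce=cv2.connectedComponentsWithStats(m)
    for i in range(1,n):
        if s[i,4]>1500: print(s[i],ce[i].round(1),onz(c,*ce[i],.065).round(4))
    g=cv2.inRange(hsv,(0,0,90),(179,45,255)); n,l,s,ce=cv2.connectedComponentsWithStats(g)
    for i in range(1,n):
        if s[i,4]>150 and s[i,1]<200: print("grey",s[i],ce[i].round(1))
    u,v=(298,137) if f=="w1" else (330,140)
    ims.append(cv2.resize(c["frame"][80:190,210:410],(800,440)))
ims=[cv2.resize(i,(540,297)) for i in ims]
cv2.imwrite("pics/crop2.png",np.vstack(ims))
E
```

```text
time_s: 1.95
eef_pos: [0.4902, 0.1522, 0.192]
eef_rot: [0.0, -0.002, 1.0, 0.0]
wrist_force: [0.9, -0.7, 0.8]
opening: 1.003
grasp_force: 0.0
w1 [143 212 238] [ 22 102 238] [113  15 222] [ 14 142 191]
[ 225  100  132   67 7363] [290.1 131.8] [0.4335 0.2018 0.065 ]
[ 465  198   67   66 3408] [497.1 230. ] [0.5316 0.4437 0.065 ]
[   18   212   373   137 18662] [229.3 269.6] [0.5713 0.1406 0.065 ]
grey [372   0  42  10 164] [392.6   4.8]
grey [295  14  13  22 224] [300.7  24.1]
grey [  0  36  40  30 462] [19.5 50. ]
grey [ 76  40  41 101 283] [102.3  93.6]
grey [393  58  22  19 203] [405.3  65.5]
grey [280 128  40  19 672] [299.9 137.5]
grey [  80  135   70   81 1645] [115.4 174.8]
w2 [149 221 243] [ 23  99 243] [ 23  98 244] [ 14 142 196]
[ 266   98  142   74 8029] [332.5 133.7] [0.4332 0.1974 0.065 ]
[ 503  206   57   67 2871] [531.4 238.6] [0.5321 0.4389 0.065 ]
[   22   218   406   100 16523] [219.8 265.3] [0.5526 0.0988 0.065 ]
grey [349   5  15  25 269] [356.4  16.7]
grey [  0  25  48  33 597] [23.5 40.6]
grey [ 88  29  48 112 336] [118.9  87.8]
grey [450  59  21  20 204] [461.3  66.5]
grey [346 132  44  22 835] [367.4 142.1]
grey [  93  134   80   90 2062] [133.8 177.8]
```

View pics/crop2.png

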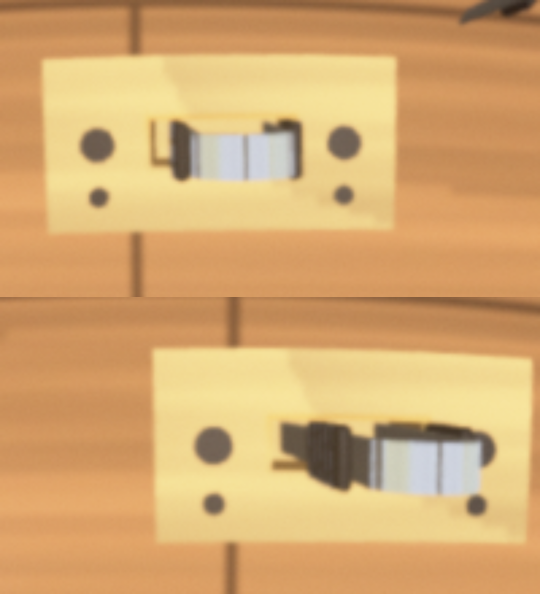

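The crop confirms the largest tongs: bow apex at about (301,138) in the first view and (373,142) in the second, standing in the slot. The slot's left bevel end is at (266,133) and the block's holes lie on either side. Next I'll triangulate.

```bash
python3 - <<'E'
from h import *
a,b=load("w1"),load("w2")
k=lambda x,y,o=0:(210+x/2.7,80+(y-o)/2.7)
P=dict(apex=((246,157),(441,466)),apexL=((189,157),(370,464)),apexR=((297,156),(483,468)),holeL=((97,145),(213,446)),hole2L=((98,197),(214,504)),hole2R=((344,195),(477,505)),slotTL=((150,118),(270,416)),slotBL=((150,165),(273,470)))
for n,(p,q) in P.items():
    p=k(*p);q=k(*q,297); X,e=two(a,p,b,q); print(n,X.round(4),round(e,4),onz(a,*p,.065).round(4),onz(b,*q,.065).round(4))
for c,p in((a,[(42,59),(396,57),(394,229),(49,233)]),(b,[(153,348),(533,359),(526,542),(157,542)])):
    print([onz(c,*k(*x,0 if c is a else 297),.065)[:2].round(4).tolist() for x in p])
print(pt(a,301,138),pt(b,373,143),pt(a,240,110),pt(b,280,110))
E
```

```text
apex [0.4332 0.2056 0.157 ] 0.0005 [0.4392 0.2118 0.065 ] [0.4395 0.233  0.065 ]
apexL [0.4339 0.1923 0.1481] 0.0004 [0.4393 0.1926 0.065 ] [0.4397 0.21   0.065 ]
apexR [0.4338 0.2191 0.145 ] 0.0 [0.4386 0.2292 0.065 ] [0.4395 0.2471 0.065 ]
holeL [0.4351 0.1613 0.0632] 0.0001 [0.435  0.1615 0.065 ] [0.4351 0.1613 0.065 ]
hole2L [0.4528 0.1617 0.066 ] 0.0002 [0.4528 0.1616 0.065 ] [0.453  0.1617 0.065 ]
hole2R [0.4516 0.2458 0.0649] 0.0003 [0.4517 0.2458 0.065 ] [0.4514 0.2458 0.065 ]
slotTL [0.426  0.1792 0.058 ] 0.0003 [0.426  0.1795 0.065 ] [0.4257 0.1785 0.065 ]
slotBL [0.442  0.1795 0.0673] 0.0003 [0.442  0.1794 0.065 ] [0.4423 0.1797 0.065 ]
[[0.4052, 0.1431], [0.4034, 0.2629], [0.4632, 0.264], [0.4651, 0.1444]]
[[0.4051, 0.143], [0.4034, 0.263], [0.4629, 0.2639], [0.4649, 0.1442]]
[0.43342496 0.20552682 0.15643813] [0.43326412 0.20569676 0.15594066] [0.41304977 0.15616118 0.0636479 ] [0.41432252 0.15390891 0.06447074]
```

```bash
python3 -m handwheel '[[[1,2,2,0,0,0,-0.8],[1,4.5,4.2,0,0,0,-0.8],[1,5.7,5.4,0,0,0,-0.8],[1,5.7,5.4,0,0,0,-0.8],[1,5.7,5.4,0,0,0,-0.8]]]'; python3 -c "
from h import *
o=status.get_obs();print(o['eef_pos'],o['eef_rot'],o['wrist_force'])"
```

```text
time_s: 2.62
eef_pos: [0.434, 0.2046, 0.1917]
eef_rot: [0.001, -0.008, 1.0, -0.0]
wrist_force: [0.6, -0.4, -0.6]
opening: 1.0
grasp_force: 0.0
[0.43403801 0.2046244  0.19171004] [ 5.85336244e-04 -8.12531414e-03  9.99966816e-01 -6.50834418e-05] [ 0.58072632 -0.39829942 -0.64323013]
```

```bash
python3 -m handwheel '[[[1,0,0.1,2,0,0,0],[1,0,0.1,5,0,0,0],[1,0,0.1,8,0,0,0],[1,0,0.1,10.1,0,0,0],[0.2,0,0.1,10.1,0,0,0],[-0.1,0,0.1,10.1,0,0,0],[-0.17,0,0.1,10.1,0,0,0],[-0.17,0,0.1,10.1,0,0,0],[-0.17,0,0.1,10.1,0,0,0],[-0.17,0,0.1,10.1,0,0,0]]]'; python3 -c "
from h import *
o=status.get_obs();print(o['eef_pos'],o['eef_rot'],o['wrist_force'],o['grasp_force'],o['opening'])"
```

```text
time_s: 3.88
eef_pos: [0.4341, 0.206, 0.0913]
eef_rot: [0.001, -0.008, 1.0, 0.0]
wrist_force: [-0.2, 0.2, 5.7]
opening: 0.419
grasp_force: 7.1
[0.4340794  0.20597025 0.09126818] [ 1.06671684e-03 -8.11084603e-03  9.99966528e-01  1.40222230e-04] [-0.21039325  0.15236301  5.74873794] 7.084386879141675 0.41875297054788935
```

```bash
python3 -m handwheel '[[[-0.19,0,0,0,0,0,0],[-0.19,0,0,0,0,0,0],[-0.19,0,0,1,0,0,0],[-0.19,0,0,-1,0,0,0],[-0.19,0,0,-3,0,0,0],[-0.19,0,0,-6,0,0,0],[-0.19,0,0,-9,0,0,0],[-0.19,0,0,-11.5,0,0,0],[-0.19,0,0,-12,0,0,0],[-0.19,0,0,-12,0,0,0]]]' 2>&1 | head -0; echo
```

```text
(no output)
```

I typed +1 (down) instead of −1 in the third row, and hid the output too. I need to check the state and the tongs before going on.

```bash
python3 - <<'E'
from h import *
o=status.get_obs(); print({k:np.round(v,4) for k,v in o.items() if k in("time_s","eef_pos","eef_rot","wrist_force","opening","grasp_force","torque")})
c=shot("wrist","w3"); s=shot("scene","s3")
cv2.imwrite("pics/crop3.png",np.hstack([cv2.resize(c["frame"],(440,330)),cv2.resize(s["frame"][130:290,240:400],(330,330))]))
E
```

```text
{'time_s': np.float64(5.125), 'eef_pos': array([0.4328, 0.2056, 0.2096]), 'eef_rot': array([-3.e-04, -8.e-03,  1.e+00, -2.e-04]), 'wrist_force': array([-0.5575,  0.1205,  0.0607]), 'torque': array([0.0268, 0.0086, 0.0423]), 'grasp_force': np.float64(7.2071), 'opening': np.float64(0.405)}
```

View pics/crop3.png

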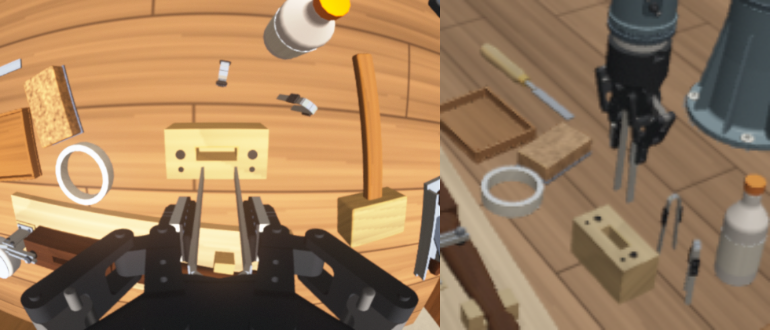

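The wrist view shows the tongs still held and upright, jaw tips near full-frame (258,214) and (303,214), with the slot clear at (275,196). The scene view has the tips at (326,223) and (333,227). I'll triangulate the tips to see how far they slipped.

```bash
python3 - <<'E'
from h import *
w,s=load("w3"),load("s3")
a=cv2.resize(w["frame"][150:250,225:335],(660,600),interpolation=cv2.INTER_CUBIC)
b=cv2.resize(s["frame"][170:240,310:350],None,fx=8,fy=8,interpolation=cv2.INTER_CUBIC)[:560]
b=cv2.resize(b,(140,245)) if False else b
b=b[:, :]; k=400/660
o=np.zeros((600,800,3),np.uint8); aa=cv2.resize(a,(440,400)); o[:400,:440]=aa; o[:560,460:780]=b
cv2.imwrite("pics/crop4.png",o)
E
```

```text
(no output)
```

View pics/crop4.png

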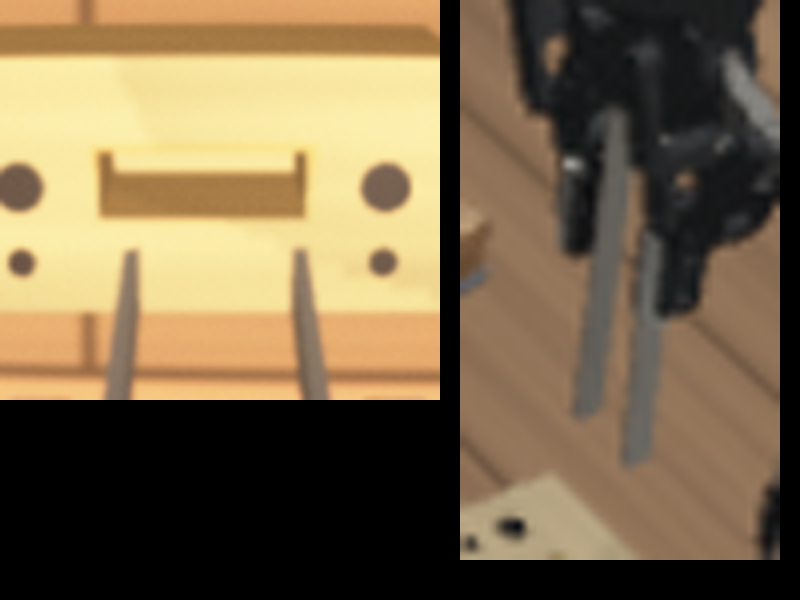

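```bash
python3 - <<'E'
from h import *
w,s=load("w3"),load("s3")
for p,q in(((257.8,212.2),(327.5,221.8)),((300.3,212.2),(333.6,227.8))):
    X,e=two(w,p,s,q); print("tip -x corner",X.round(4),round(e,4), pt(s,q[0]-1.5,q[1]-2).round(4))
    print([onz(w,*p,z).round(4) for z in(.125,.135,.145)])
for p in((97,150),(311,150),(97,217),(308,217),(20,187),(386,187)): print("slot",onz(w,225+p[0]/4,150+p[1]/4,.065).round(4))
E
```

```text
tip -x corner [0.4253 0.1935 0.1403] 0.0034 [0.43   0.1943 0.1491]
[array([0.4311, 0.1912, 0.125 ]), array([0.4281, 0.1918, 0.135 ]), array([0.4251, 0.1925, 0.145 ])]
tip -x corner [0.4251 0.2221 0.1398] 0.003 [0.43   0.223  0.1491]
[array([0.4306, 0.2221, 0.125 ]), array([0.4276, 0.2214, 0.135 ]), array([0.4246, 0.2206, 0.145 ])]
slot [0.4259 0.1797 0.065 ]
slot [0.4251 0.228  0.065 ]
slot [0.4416 0.1796 0.065 ]
slot [0.4408 0.2278 0.065 ]
slot [0.4348 0.1619 0.065 ]
slot [0.4334 0.2454 0.065 ]
```

Tips sit at about 0.070 below the TCP, so the tongs slipped up only about 4 mm; slot centre is about (0.4334, 0.2038). Now to the mortise, turned to the leg's yaw.

```bash
python3 -m handwheel '[[[-0.19,-2,-2,0,0,0,2],[-0.19,-5,-5.5,0,0,0,4],[-0.19,-8.5,-9,0,0,0,6.3],[-0.19,-12,-12.5,0,0,0,6.3],[-0.19,-15.5,-16,0,0,0,6.3],[-0.19,-19,-20,0,0,0,6.3],[-0.19,-22,-23.5,0,0,0,6.3],[-0.19,-23,-24.5,0,0,0,6.3],[-0.19,-23,-24.5,0,0,0,6.3],[-0.19,-23,-24.5,0,0,0,6.3]]]'
python3 - <<'E'
from h import *
c=shot("wrist","w4"); print(status.get_obs()["eef_pos"])
def proj(c,X):
    E=np.array(c["extrinsics"]); p=E[:3,:3].T@(np.array(X)-E[:3,3]); r=np.hypot(p[0],p[1]); th=np.arctan2(r,p[2]); return c["cx"]+c["fx"]*th*p[0]/r, c["cy"]+c["fy"]*th*p[1]/r
u,v=proj(c,[.614,-.042,.071]); print(u,v)
u,v=int(u),int(v); f=c["frame"][max(0,v-60):v+90,u-75:u+75]; print(max(0,v-60),u-75)
cv2.imwrite("pics/crop5.png",cv2.resize(f,None,fx=4,fy=4,interpolation=cv2.INTER_CUBIC))
E
```

```text
time_s: 6.48
eef_pos: [0.6661, -0.0341, 0.2096]
eef_rot: [-0.001, 0.046, 0.999, 0.0]
wrist_force: [0.1, 0.3, -0.7]
opening: 0.406
grasp_force: 7.2
[ 0.66621033 -0.0340256   0.21000022]
262.8691073556766 139.4712173307524
79 187
```

View pics/crop5.png

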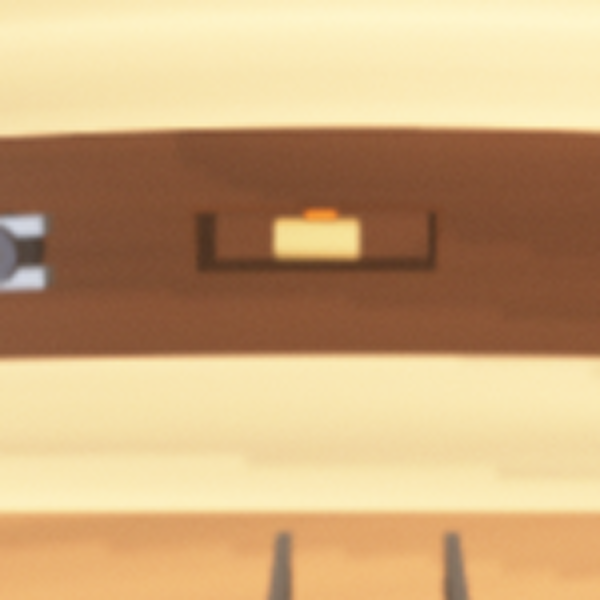

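The crop shows the mortise mouth over crop (198..436, 210..270), the peg at (273..361, 217..260) and the jaw tips at (283,533) and (452,533). The mortise edges run parallel to the image, so the yaw is right.

```bash
python3 - <<'E'
from h import *
c=load("w4"); E=np.array(c["extrinsics"]); T=E@np.linalg.inv(np.array(c["hand_eye"]))
k=lambda x,y:(187+x/4,79+y/4)
def tool(X): return (np.linalg.inv(T)@np.r_[X,1])[:3].round(4)
P={}
for n,p,z in[("TL",(198,211),.071),("TR",(436,210),.071),("BL",(198,270),.071),("BR",(436,269),.071),("pegL",(273,238),.038),("pegR",(361,238),.038),("pegT",(317,217),.038),("pegB",(317,260),.04),("legT",(317,129),.071),("legB",(317,354),.071),("legTL",(100,132),.071),("legTR",(560,130),.071),("legBL",(100,354),.071),("legBR",(560,353),.071)]:
    X=onz(c,*k(*p),z); P[n]=X; print(n,X.round(4),tool(X))
for z in(.137,.14,.143):
    print("tips",z,tool(onz(c,*k(283,533),z)),tool(onz(c,*k(452,533),z)))
m=sum(P[i] for i in("TL","TR","BL","BR"))/4; print("mort",m.round(4),tool(m)); d=pt(c,*k(100,300)); print(d)
# second view: w1
a=load("w1"); g=cv2.cvtColor(a["frame"],cv2.COLOR_BGR2GRAY)
X,e=two(a,(88,296),c,k(317,240)); print("2view approx",X.round(4),e)
E
```

```text
TL [ 0.6049 -0.0639  0.071 ] [ 0.0579 -0.0354  0.1387]
TR [ 0.6098 -0.0131  0.071 ] [0.0578 0.0157 0.1387]
BL [ 0.6177 -0.0654  0.071 ] [ 0.0451 -0.0357  0.1387]
BR [ 0.6225 -0.0142  0.071 ] [0.045  0.0158 0.1387]
pegL [ 0.6143 -0.051   0.038 ] [ 0.0497 -0.0217  0.1717]
pegR [ 0.6164 -0.03    0.038 ] [ 0.0496 -0.0005  0.1717]
pegT [ 0.6103 -0.04    0.038 ] [ 0.0547 -0.0111  0.1717]
pegB [ 0.6205 -0.0409  0.04  ] [ 0.0445 -0.011   0.1697]
legT [ 0.59   -0.0367  0.071 ] [ 0.0753 -0.0097  0.1387]
legB [ 0.6387 -0.0415  0.071 ] [ 0.0264 -0.01    0.1387]
legTL [ 0.5852 -0.0834  0.071 ] [ 0.0758 -0.0566  0.1387]
legTR [0.5945 0.015  0.071 ] [0.0756 0.0422 0.1388]
legBL [ 0.6337 -0.0893  0.071 ] [ 0.0269 -0.058   0.1386]
legBR [0.6431 0.0114 0.071 ] [0.0269 0.0432 0.1387]
tips 0.137 [ 0.0055 -0.0135  0.0726] [0.0055 0.0156 0.0726]
tips 0.14 [ 0.0064 -0.0133  0.0696] [0.0064 0.0154 0.0696]
tips 0.143 [ 0.0073 -0.0131  0.0666] [0.0073 0.0152 0.0666]
mort [ 0.6137 -0.0391  0.071 ] [ 0.0515 -0.0099  0.1387]
[ 0.62192238 -0.08806903  0.06946137]
2view approx [ 0.6144 -0.0389  0.0686] 0.0009149482490896571
```

```bash
python3 -m handwheel '[[[-0.19,2,-0.5,0,0,0,0],[-0.19,4,-1,0,0,0,0],[-0.19,5.1,-1.2,1,0,0,0],[-0.19,5.1,-1.2,3,0,0,0],[-0.19,5.1,-1.2,5,0,0,0],[-0.19,5.1,-1.2,6,0,0,0],[-0.19,5.1,-1.2,6.2,0,0,0],[-0.19,5.1,-1.2,6.2,0,0,0]]]'
python3 - <<'E'
from h import *
c=shot("wrist","w5"); o=status.get_obs(); print(o["eef_pos"],o["wrist_force"])
cv2.imwrite("pics/crop6.png",cv2.resize(c["frame"][150:275,205:355],None,fx=4.8,fy=4.8,interpolation=cv2.INTER_CUBIC))
E
```

```text
time_s: 7.52
eef_pos: [0.6156, -0.0427, 0.1484]
eef_rot: [0.0, 0.047, 0.999, -0.0]
wrist_force: [-0.1, -0.1, -0.7]
opening: 0.408
grasp_force: 7.2
[ 0.61575207 -0.04280566  0.14879096] [-0.25282909 -0.00723271 -0.68457937]
```

View pics/crop6.png

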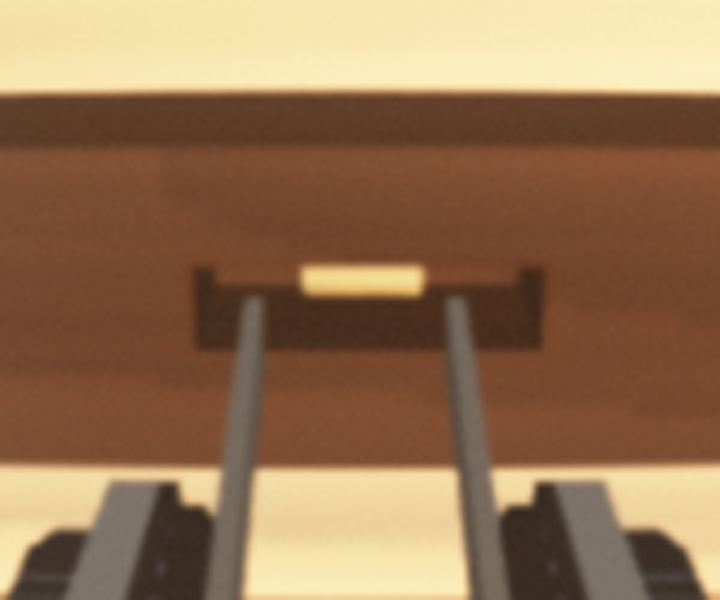

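The tips are at crop (254,297) and (457,297), the mouth covers (196..541, 267..348) and the peg (302..424, 267..297). Now I'll work out the offset in tool axes.

```bash
python3 - <<'E'
from h import *
c=load("w5"); T=np.array(c["extrinsics"])@np.linalg.inv(np.array(c["hand_eye"]))
k=lambda x,y:(205+x/4.8,150+y/4.8)
tool=lambda X:(np.linalg.inv(T)@np.r_[X,1])[:3].round(4)
for n,p,z in[("TL",(196,267),.071),("TR",(541,267),.071),("BL",(196,348),.071),("BR",(541,348),.071),("pegL",(302,280),.040),("pegR",(424,280),.040),("legT",(360,145),.071),("legB",(360,466),.071),("legTL",(100,147),.071),("legTR",(620,147),.071)]: print(n,tool(onz(c,*k(*p),z)))
for z in(.073,.076,.079,.082): print("tips",z,tool(onz(c,*k(254,297),z)),tool(onz(c,*k(457,297),z)))
E
```

```text
TL [ 0.009  -0.0222  0.0774]
TR [0.009  0.0283 0.0774]
BL [-0.0035 -0.0225  0.0774]
BR [-0.0035  0.0287  0.0774]
pegL [-0.0019 -0.0078  0.1084]
pegR [-0.0019  0.0126  0.1084]
legT [0.027  0.0018 0.0774]
legB [-0.0224  0.0018  0.0774]
legTL [ 0.0269 -0.0357  0.0774]
legTR [0.0269 0.0393 0.0774]
tips 0.073 [ 0.005  -0.0136  0.0754] [0.005  0.0159 0.0754]
tips 0.076 [ 0.0059 -0.0134  0.0724] [0.0059 0.0157 0.0724]
tips 0.079 [ 0.0068 -0.0132  0.0694] [0.0068 0.0155 0.0694]
tips 0.082 [ 0.0077 -0.013   0.0664] [0.0077 0.0153 0.0664]
```

```bash
python3 -m handwheel '[[[-0.19,0.18,0.12,0,0,0,0],[-0.19,0.18,0.12,0.2,0,0,0],[-0.19,0.18,0.12,0.4,0,0,0],[-0.19,0.18,0.12,0.4,0,0,0]]]'
python3 - <<'E'
from h import *
c=shot("wrist","w6"); o=status.get_obs(); print(o["eef_pos"],o["wrist_force"])
g=cv2.cvtColor(c["frame"],cv2.COLOR_BGR2GRAY)
hs=cv2.cvtColor(c["frame"],cv2.COLOR_BGR2HSV)
for u in(244,250,255,256,257,258,259,280,298,299,300,301,302,315): print(u,g[196:230,u].tolist())
E
```

```text
time_s: 8.07
eef_pos: [0.6134, -0.0413, 0.1441]
eef_rot: [-0.0, 0.047, 0.999, 0.0]
wrist_force: [-0.3, 0.1, -0.4]
opening: 0.407
grasp_force: 7.2
[ 0.61342967 -0.04132709  0.14417154] [ 0.56414817  0.5602138  -1.63349176]
244 [78, 80, 82, 81, 83, 84, 81, 82, 80, 83, 82, 82, 81, 78, 63, 53, 47, 47, 45, 47, 44, 45, 45, 48, 46, 47, 46, 50, 50, 47, 50, 55, 66, 74]
250 [79, 79, 79, 78, 77, 79, 81, 82, 83, 82, 83, 83, 81, 78, 80, 82, 80, 67, 56, 50, 48, 48, 45, 46, 47, 45, 47, 49, 49, 48, 49, 53, 65, 76]
255 [78, 79, 80, 78, 76, 76, 77, 75, 79, 81, 84, 82, 82, 79, 79, 83, 83, 80, 77, 78, 82, 85, 85, 87, 88, 93, 96, 101, 100, 99, 102, 103, 104, 105]
256 [79, 79, 81, 78, 79, 77, 77, 76, 79, 81, 83, 82, 82, 80, 79, 88, 93, 93, 96, 96, 99, 102, 101, 100, 103, 103, 103, 105, 106, 105, 105, 103, 103, 103]
257 [80, 79, 80, 79, 78, 76, 74, 78, 79, 81, 83, 83, 81, 79, 81, 87, 96, 103, 104, 104, 105, 104, 104, 103, 102, 105, 103, 103, 103, 102, 99, 101, 97, 98]
258 [79, 80, 79, 80, 79, 79, 76, 76, 79, 81, 82, 82, 82, 79, 80, 88, 99, 100, 101, 100, 100, 99, 98, 98, 97, 92, 94, 94, 91, 89, 88, 88, 89,
[... 473 characters left out ...]
, 80, 79, 76, 74, 77, 78, 87, 98, 102, 103, 100, 99, 98, 96, 95, 93, 94, 92, 90, 85, 85, 83, 83, 80, 79]
300 [84, 84, 81, 83, 81, 81, 79, 78, 77, 78, 78, 78, 77, 75, 78, 87, 98, 104, 102, 104, 105, 103, 105, 102, 102, 104, 105, 102, 99, 97, 98, 96, 95, 94]
301 [84, 86, 83, 82, 82, 80, 79, 79, 80, 77, 80, 80, 76, 75, 78, 86, 93, 94, 98, 97, 99, 102, 101, 100, 103, 105, 104, 105, 102, 104, 103, 102, 104, 103]
302 [84, 83, 85, 82, 81, 80, 80, 79, 78, 79, 79, 78, 78, 76, 78, 80, 83, 80, 77, 75, 80, 83, 84, 90, 95, 96, 102, 100, 101, 104, 102, 105, 103, 105]
315 [85, 84, 85, 83, 83, 80, 80, 79, 80, 81, 78, 77, 77, 72, 62, 50, 44, 41, 42, 42, 42, 43, 43, 43, 43, 42, 43, 42, 45, 47, 52, 57, 68, 77]
```

Tips' visible edge is about 1 mm inside the mouth's −x edge. I'll nudge slightly and feel down.

```bash
python3 -m handwheel '[[[-0.19,-0.04,0,0.1,0,0,0],[-0.19,-0.04,0,0.2,0,0,0],[-0.19,-0.04,0,0.3,0,0,0],[-0.19,-0.04,0,0.3,0,0,0]]]'
python3 -m handwheel '[[[-0.19,0,0,0.1,0,0,0],[-0.19,0,0,0.2,0,0,0],[-0.19,0,0,0.2,0,0,0]]]'
```

```text
time_s: 8.62
eef_pos: [0.6139, -0.0413, 0.1412]
eef_rot: [-0.0, 0.047, 0.999, 0.0]
wrist_force: [-0.4, -0.6, -0.6]
opening: 0.409
grasp_force: 7.2
time_s: 9.0
eef_pos: [0.6138, -0.0413, 0.1391]
eef_rot: [-0.0, 0.047, 0.999, 0.0]
wrist_force: [-0.1, -0.7, -0.3]
opening: 0.407
grasp_force: 7.2
```

```bash
python3 -m handwheel '[[[-0.19,0,0,0.1,0,0,0],[-0.19,0,0,0.2,0,0,0],[-0.19,0,0,0.3,0,0,0],[-0.19,0,0,0.3,0,0,0]]]'
python3 - <<'E'
from h import *
c=shot("wrist","w7"); o=status.get_obs(); print(o["wrist_force"])
g=cv2.cvtColor(c["frame"],cv2.COLOR_BGR2GRAY)
for u in(244,246,255,256,257,258,259,299,300,301,313,315): print(u,g[200:236,u].tolist())
E
```

```text
time_s: 9.5
eef_pos: [0.6139, -0.0413, 0.1362]
eef_rot: [-0.0, 0.047, 0.999, 0.0]
wrist_force: [0.4, 0.1, -0.6]
opening: 0.408
grasp_force: 7.2
[-0.18916788 -0.87634208 -0.02663592]
244 [79, 82, 81, 82, 83, 83, 82, 82, 83, 83, 83, 80, 74, 58, 48, 45, 44, 44, 45, 45, 44, 44, 45, 44, 46, 46, 47, 47, 48, 49, 51, 66, 75, 77, 77, 77]
246 [78, 77, 78, 77, 81, 79, 81, 82, 84, 81, 81, 80, 76, 64, 55, 52, 50, 47, 49, 47, 44, 47, 47, 46, 46, 47, 46, 46, 46, 51, 52, 65, 74, 79, 77, 77]
255 [78, 77, 77, 75, 75, 75, 78, 81, 84, 84, 80, 80, 79, 85, 90, 89, 86, 85, 87, 86, 87, 92, 96, 98, 99, 100, 99, 100, 101, 103, 102, 104, 104, 104, 103, 103]
256 [79, 78, 78, 76, 75, 76, 79, 80, 80, 83, 81, 81, 80, 92, 99, 101, 99, 98, 101, 101, 100, 102, 103, 101, 102, 103, 100, 103, 104, 103, 101, 102, 101, 101, 101, 99]
257 [78, 77, 77, 75, 75, 76, 76, 79, 82, 83, 82, 79, 84, 97, 101, 105, 104, 104, 101, 102, 102, 101, 101, 103, 102, 102, 99, 99, 97, 96, 95, 94, 93, 92, 93, 90]
258 [79, 76, 77, 77, 73, 77, 79, 80, 82, 83, 81, 81, 83, 93, 101, 98, 99, 97, 95, 96, 94, 92, 92, 93, 91, 89, 91, 88, 89, 84, 83, 86,
[... 236 characters left out ...]
 100, 97, 94, 98, 92, 92, 93, 92, 89, 86, 87, 84, 82, 79, 77, 78, 74, 76, 76, 76]
300 [83, 82, 81, 78, 78, 77, 79, 79, 79, 79, 77, 76, 79, 93, 101, 103, 99, 102, 102, 102, 102, 101, 101, 101, 98, 96, 98, 94, 94, 93, 92, 90, 89, 86, 85, 84]
301 [82, 82, 81, 78, 80, 79, 78, 80, 78, 79, 78, 75, 78, 89, 96, 101, 99, 98, 98, 100, 99, 102, 106, 103, 104, 104, 103, 102, 101, 101, 101, 102, 100, 96, 97, 97]
313 [82, 81, 82, 82, 79, 77, 79, 79, 80, 79, 79, 76, 70, 59, 51, 46, 47, 45, 44, 47, 47, 49, 50, 49, 49, 48, 47, 47, 46, 49, 53, 66, 77, 81, 80, 80]
315 [85, 84, 82, 80, 80, 79, 79, 79, 79, 79, 77, 77, 72, 57, 46, 44, 43, 39, 42, 41, 43, 44, 44, 44, 45, 44, 46, 45, 45, 46, 51, 68, 78, 80, 81, 79]
```

The jaws now enter the mouth (cut off at its edge), with no contact force. Continuing down gently.

```bash
for i in 1; do python3 -m handwheel '[[[-0.19,0,0,0.15,0,0,0],[-0.19,0,0,0.3,0,0,0],[-0.19,0,0,0.45,0,0,0],[-0.19,0,0,0.6,0,0,0],[-0.19,0,0,0.6,0,0,0]]]'; done
```

```text
time_s: 10.18
eef_pos: [0.6138, -0.0413, 0.1301]
eef_rot: [-0.0, 0.047, 0.999, 0.0]
wrist_force: [0.0, -0.3, -0.8]
opening: 0.407
grasp_force: 7.2
```

```bash
python3 -m handwheel '[[[-0.19,0,0,0.15,0,0,0],[-0.19,0,0,0.3,0,0,0],[-0.19,0,0,0.45,0,0,0],[-0.19,0,0,0.6,0,0,0],[-0.19,0,0,0.6,0,0,0]]]'; python3 -c "
from h import *
print(status.get_obs()['wrist_force'],status.get_obs()['torque'])"
```

```text
time_s: 10.8
eef_pos: [0.6139, -0.0413, 0.1241]
eef_rot: [-0.0, 0.047, 0.999, -0.0]
wrist_force: [-0.0, -0.1, -0.8]
opening: 0.41
grasp_force: 7.2
[-0.03452774 -0.08018681 -0.8139235 ] [-0.0008611  -0.0430977  -0.04950847]
```

```bash
python3 -m handwheel '[[[-0.19,0,0,0.15,0,0,0],[-0.19,0,0,0.3,0,0,0],[-0.19,0,0,0.45,0,0,0],[-0.19,0,0,0.6,0,0,0],[-0.19,0,0,0.75,0,0,0],[-0.19,0,0,0.9,0,0,0],[-0.19,0,0,0.9,0,0,0]]]'
```

```text
time_s: 11.68
eef_pos: [0.6139, -0.0413, 0.1152]
eef_rot: [-0.0, 0.047, 0.999, 0.0]
wrist_force: [-0.4, -0.9, 0.4]
opening: 0.41
grasp_force: 7.2
```

```bash
python3 -m handwheel '[[[-0.19,0,0,0.1,0,0,0],[-0.19,0,0,0.2,0,0,0],[-0.19,0,0,0.3,0,0,0],[-0.19,0,0,0.4,0,0,0],[-0.19,0,0,0.5,0,0,0],[-0.19,0,0,0.5,0,0,0]]]'
```

```text
time_s: 12.42
eef_pos: [0.6139, -0.0413, 0.1102]
eef_rot: [-0.0, 0.047, 0.999, 0.0]
wrist_force: [0.3, 0.9, -0.5]
opening: 0.409
grasp_force: 7.2
```

```bash
python3 -m handwheel '[[[-0.19,0,0,0.1,0,0,0],[-0.19,0,0,0.2,0,0,0],[-0.19,0,0,0.3,0,0,0],[-0.19,0,0,0.3,0,0,0]]]'
```

```text
time_s: 12.92
eef_pos: [0.6139, -0.0414, 0.1072]
eef_rot: [-0.0, 0.047, 0.999, 0.0]
wrist_force: [1.0, 0.7, 0.4]
opening: 0.402
grasp_force: 7.2
```

```bash
python3 -m handwheel '[[[-0.19,0,0,0.1,0,0,0],[-0.19,0,0,0.1,0,0,0]]]'
```

```text
time_s: 13.18
eef_pos: [0.6139, -0.0413, 0.1062]
eef_rot: [-0.0, 0.047, 0.999, -0.0]
wrist_force: [-0.2, -0.1, -0.7]
opening: 0.404
grasp_force: 7.2
```

```bash
python3 -m handwheel '[[[-0.19,0,0,0.1,0,0,0],[-0.19,0,0,0.1,0,0,0]]]'
```

```text
time_s: 13.42
eef_pos: [0.6139, -0.0413, 0.1052]
eef_rot: [-0.0, 0.047, 0.999, 0.0]
wrist_force: [0.3, 0.4, -0.5]
opening: 0.408
grasp_force: 7.2
```

```bash
python3 -m handwheel '[[[-0.19,0,0,0.1,0,0,0],[-0.19,0,0,0.1,0,0,0]]]'
```

```text
time_s: 13.68
eef_pos: [0.6139, -0.0413, 0.1042]
eef_rot: [-0.0, 0.047, 0.999, 0.0]
wrist_force: [-1.4, 0.3, -0.8]
opening: 0.405
grasp_force: 7.2
```

```bash
python3 -m handwheel '[[[-0.22,0,0,0,0,0,0],[-0.24,0,0,0,0,0,0],[-0.24,0,0,0,0,0,0],[-0.24,0,0,0,0,0,0]]]'
```

```text
time_s: 14.18
eef_pos: [0.614, -0.0413, 0.1044]
eef_rot: [0.0, 0.047, 0.999, -0.0]
wrist_force: [0.3, 0.0, -1.2]
opening: 0.386
grasp_force: 10.3
```

```bash
python3 -m handwheel '[[[-0.26,0,0,0,0,0,0],[-0.26,0,0,0,0,0,0],[-0.26,0,0,0,0,0,0]]]'
```

```text
time_s: 14.55
eef_pos: [0.614, -0.0415, 0.1044]
eef_rot: [0.0, 0.047, 0.999, -0.0]
wrist_force: [0.6, -0.7, 0.1]
opening: 0.379
grasp_force: 25.7
```

```bash
python3 -m handwheel '[[[-0.27,0,0,0,0,0,0],[-0.28,0,0,0,0,0,0],[-0.28,0,0,0,0,0,0],[-0.28,0,0,0,0,0,0]]]'
```

```text
time_s: 15.05
eef_pos: [0.614, -0.0414, 0.1044]
eef_rot: [0.0, 0.047, 0.999, -0.0]
wrist_force: [0.3, -0.7, 1.6]
opening: 0.37
grasp_force: 47.2
```

```bash
python3 -m handwheel '[[[-0.285,0,0,0,0,0,0],[-0.285,0,0,0,0,0,0],[-0.285,0,0,-0.05,0,0,0],[-0.285,0,0,-0.1,0,0,0],[-0.285,0,0,-0.15,0,0,0],[-0.285,0,0,-0.2,0,0,0],[-0.285,0,0,-0.2,0,0,0]]]'
```

```text
time_s: 15.92
eef_pos: [0.6137, -0.0413, 0.1053]
eef_rot: [-0.0, 0.047, 0.999, 0.0]
wrist_force: [5.2, -2.5, -9.3]
opening: 0.371
grasp_force: 52.7
```

```bash
python3 -m handwheel '[[[-0.285,0,0,-0.1,0,0,0],[-0.285,0,0,-0.2,0,0,0],[-0.285,0,0,-0.3,0,0,0],[-0.285,0,0,-0.4,0,0,0],[-0.285,0,0,-0.5,0,0,0],[-0.285,0,0,-0.5,0,0,0]]]'
```

```text
time_s: 16.68
eef_pos: [0.6139, -0.0411, 0.1116]
eef_rot: [0.0, 0.047, 0.999, 0.0]
wrist_force: [3.0, -0.3, -3.7]
opening: 0.37
grasp_force: 53.2
```

```bash
python3 -m handwheel '[[[-0.285,0,0,-0.1,0,0,0],[-0.285,0,0,-0.2,0,0,0],[-0.285,0,0,-0.35,0,0,0],[-0.285,0,0,-0.5,0,0,0],[-0.285,0,0,-0.7,0,0,0],[-0.285,0,0,-0.9,0,0,0],[-0.285,0,0,-1.1,0,0,0],[-0.285,0,0,-1.3,0,0,0],[-0.285,0,0,-1.3,0,0,0]]]'
```

```text
time_s: 17.8
eef_pos: [0.6139, -0.0413, 0.1247]
eef_rot: [0.0, 0.047, 0.999, -0.0]
wrist_force: [1.6, 0.3, -1.3]
opening: 0.372
grasp_force: 53.1
```

```bash
python3 -m handwheel '[[[-0.285,0,0,-0.4,0,0,0],[-0.285,0,0,-1,0,0,0],[-0.285,0,0,-1.6,0,0,0],[-0.285,0,0,-2.4,0,0,0],[-0.285,0,0,-3.4,0,0,0],[-0.285,0,0,-4.4,0,0,0],[-0.285,0,0,-5.4,0,0,0],[-0.285,0,0,-6.4,0,0,0],[-0.285,0,0,-7,0,0,0],[-0.285,0,0,-7,0,0,0]]]'; python3 - <<'E'
from h import *
c=shot("wrist","w8"); s=shot("scene","s8")
T=np.array(c["extrinsics"])
E
```

```text
time_s: 19.05
eef_pos: [0.6142, -0.0414, 0.1949]
eef_rot: [0.0, 0.047, 0.999, -0.0]
wrist_force: [-0.2, 0.7, -1.2]
opening: 0.372
grasp_force: 53.2
```

```bash
python3 - <<'E'
from h import *
c=load("w8"); hs=cv2.cvtColor(c["frame"],cv2.COLOR_BGR2HSV)
m=cv2.inRange(hs,(15,50,150),(35,170,255)); n,l,s,ce=cv2.connectedComponentsWithStats(m)
for i in range(1,n):
    if s[i,4]>60: print(s[i],ce[i].round(1))
t=load("top0")
for p in((316,211),(366,211),(367,251),(317,251)): print(onz(t,*p,.024).round(3))
E
```

```text
[ 0  0 16 14 98] [5.  3.7]
[ 82   0 108  54 997] [140.6  24.2]
[ 134    0  127   98 3115] [221.  53.]
[233   0  24   8 120] [242.2   2.5]
[ 457    0   99   42 2423] [506.1  18.9]
[245  10  26  15 142] [258.5  17.1]
[ 344   12  109   61 3922] [399.2  46.6]
[ 266   24   76   53 2706] [302.9  48.7]
[   0   30   83   99 3521] [41.7 88.2]
[  83   31  119   72 3464] [135.5  67.8]
[ 456   42  104   42 2646] [508.4  60.8]
[   11    78   549   202 51180] [319.2 147.8]
[302  80  26   7 115] [313.4  83.1]
[ 300  210  142   83 5887] [371.7 252.2]
[  96  215  162   84 6707] [178.8 252.6]
[ 256  217   46   88 3144] [278.6 262.3]
[ 26 224  60  19 462] [ 47.6 232.7]
[ 443  260  117   64 2641] [501.7 293.3]
[   0  272   77   33 1254] [ 33.1 290.1]
[413 289  16   9  74] [420.6 292.7]
[100 294  40  12 223] [119.1 301. ]
[252 307  54  44 596] [280.2 335.2]
[ 10 322  31  48 599] [ 26.4 344.2]
[261 326  18  12  77] [270.  332.2]
[ 52 330  31   9 116] [ 68.7 333.4]
[512 339  48  23 117] [535.  349.9]
[  0 373  27  41 175] [ 10.8 390.8]
[543 403  15  17  64] [549.6 413.9]
[ 0.493 -0.106  0.024]
[ 0.498 -0.252  0.024]
[ 0.382 -0.255  0.024]
[ 0.379 -0.111  0.024]
```

```bash
python3 -m handwheel '[[[-0.285,0,0,-1,0,0,0],[-0.285,2,-0.5,-2,0,0,0],[-0.285,4.5,-2.5,-2,0,0,0],[-0.285,7,-5,-2,0,0,0],[-0.285,9.5,-7.5,-2,0,0,0],[-0.285,12,-10.5,-2,0,0,0],[-0.285,14.5,-13,-2,0,0,0],[-0.285,15.8,-15,-1,0,0,0],[-0.285,16,-15.5,0,0,0,0],[-0.285,16,-15.5,0,0,0,0]]]'
python3 - <<'E'
from h import *
c=shot("wrist","w9"); cv2.imwrite("pics/w9.png",c["frame"])
E
```

```text
time_s: 20.4
eef_pos: [0.4398, -0.1803, 0.1937]
eef_rot: [-0.001, 0.047, 0.999, 0.001]
wrist_force: [-0.3, 0.7, -0.9]
opening: 0.37
grasp_force: 53.3
```

View pics/w9.png

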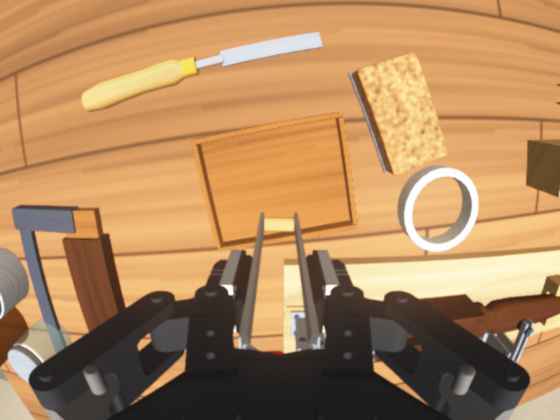

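The peg is held between the jaw tips at (279,225) over the tray (195..355, 115..248). Lowering into the tray.

```bash
python3 -m handwheel '[[[-0.285,0,0,2,0,0,0],[-0.285,0,0,4.5,0,0,0],[-0.285,0,0,7,0,0,0],[-0.285,0,0,9,0,0,0],[-0.285,0,0,10.5,0,0,0],[-0.285,0,0,11.2,0,0,0],[-0.285,0,0,11.3,0,0,0],[-0.285,0,0,11.3,0,0,0]]]'
```

```text
time_s: 21.45
eef_pos: [0.4406, -0.1809, 0.0819]
eef_rot: [0.0, 0.047, 0.999, -0.0]
wrist_force: [0.2, 0.3, -1.1]
opening: 0.369
grasp_force: 53.3
```

```bash
python3 -m handwheel '[[[-0.285,0,0,0.1,0,0,0],[-0.285,0,0,0.2,0,0,0],[-0.285,0,0,0.2,0,0,0]]]'
```

```text
time_s: 21.82
eef_pos: [0.4401, -0.1807, 0.0794]
eef_rot: [0.0, 0.047, 0.999, -0.0]
wrist_force: [0.2, -0.1, -1.3]
opening: 0.372
grasp_force: 53.3
```

```bash
python3 -m handwheel '[[[-0.285,0,0,0.1,0,0,0],[-0.285,0,0,0.2,0,0,0],[-0.285,0,0,0.2,0,0,0]]]'
```

```text
time_s: 22.2
eef_pos: [0.44, -0.1806, 0.0772]
eef_rot: [-0.0, 0.047, 0.999, 0.0]
wrist_force: [-0.5, -0.6, -0.4]
opening: 0.374
grasp_force: 53.3
```

```bash
python3 -m handwheel '[[[-0.285,0,0,0.1,0,0,0],[-0.285,0,0,0.1,0,0,0]]]'
```

```text
time_s: 22.45
eef_pos: [0.4402, -0.1807, 0.0764]
eef_rot: [0.0, 0.047, 0.999, -0.0]
wrist_force: [0.3, -0.1, -0.1]
opening: 0.371
grasp_force: 53.6
```

```bash
python3 -m handwheel '[[[-0.285,0,0,0.1,0,0,0],[-0.285,0,0,0.1,0,0,0]]]'
```

```text
time_s: 22.7
eef_pos: [0.4404, -0.1809, 0.0762]
eef_rot: [0.0, 0.047, 0.999, -0.0]
wrist_force: [-2.6, 1.5, 8.7]
opening: 0.371
grasp_force: 54.3
```

Touching the floor. Now I'll ease the tongs open, then rise.

```bash
python3 -m handwheel '[[[-0.285,0,0,-0.05,0,0,0],[-0.27,0,0,-0.05,0,0,0],[-0.25,0,0,-0.05,0,0,0],[-0.23,0,0,-0.05,0,0,0],[-0.21,0,0,-0.05,0,0,0],[-0.19,0,0,-0.05,0,0,0],[-0.18,0,0,-0.05,0,0,0],[-0.18,0,0,-0.05,0,0,0]]]'
```

```text
time_s: 23.7
eef_pos: [0.4401, -0.1806, 0.0758]
eef_rot: [-0.0, 0.047, 0.999, 0.0]
wrist_force: [-0.2, -0.1, -1.1]
opening: 0.41
grasp_force: 7.0
```

```bash
python3 -m handwheel '[[[-0.18,0,0,-0.3,0,0,0],[-0.18,0,0,-1,0,0,0],[-0.18,0,0,-2.5,0,0,0],[-0.18,0,0,-5,0,0,0],[-0.18,0,0,-8,0,0,0],[-0.18,0,0,-11,0,0,0],[-0.18,0,0,-13,0,0,0],[-0.18,0,0,-13.2,0,0,0],[-0.18,0,0,-13.2,0,0,0]]]'; python3 - <<'E'
from h import *
c=shot("wrist","w10"); t=shot("top","t10")
hs=cv2.cvtColor(c["frame"],cv2.COLOR_BGR2HSV)
m=cv2.inRange(hs,(18,60,190),(35,140,255)); n,l,s,ce=cv2.connectedComponentsWithStats(m)
for i in range(1,n):
    if 40<s[i,4]<600: print(s[i],ce[i].round(1),onz(c,*ce[i],.01).round(3))
g=cv2.cvtColor(c["frame"],cv2.COLOR_BGR2GRAY); g2=cv2.cvtColor(load("w9")["frame"],cv2.COLOR_BGR2GRAY)
print("peg at",pt(c,279,212),status.get_obs()["eef_pos"])
E
```

```text
time_s: 24.82
eef_pos: [0.4399, -0.1805, 0.2077]
eef_rot: [-0.0, 0.047, 0.999, 0.0]
wrist_force: [-0.5, 0.7, -0.5]
opening: 0.406
grasp_force: 7.0
[363  88   9  15  72] [367.1  94.2] [ 0.352 -0.078  0.01 ]
[552 144   8  51 346] [556.  170.6] [0.449 0.21  0.01 ]
[269 181  20   9 164] [278.7 184.8] [ 0.441 -0.18   0.01 ]
[260 241  38   8 123] [280.3 244.1] [ 0.509 -0.184  0.01 ]
[179 281  21   7  69] [188.5 283.9] [ 0.552 -0.301  0.01 ]
[551 280   9  12  91] [555.6 286.1] [0.643 0.261 0.01 ]
[ 67 298  17   4  45] [ 75.6 299. ] [ 0.574 -0.484  0.01 ]
[526 308  34  23 387] [544.3 319.5] [0.71  0.257 0.01 ]
[ 41 314   9   9  53] [ 45.2 318.4] [ 0.614 -0.569  0.01 ]
[500 324  13  11  82] [506.7 328.9] [0.702 0.164 0.01 ]
[ 30 327  25  26 383] [ 43.6 336.3] [ 0.652 -0.594  0.01 ]
peg at [ 0.47302463 -0.18245216  0.00477267] [ 0.43948038 -0.18024204  0.20681427]
```

The peg lies at (0.441, −0.180), mid-tray. Back to the slot.

```bash
python3 -m handwheel '[[[-0.18,0.3,3,0,0,0,-1],[-0.18,0.9,8,0,0,0,-3],[-0.18,1.4,13,0,0,0,-5],[-0.18,2,18.5,0,0,0,-6.1],[-0.18,2.6,24,0,0,0,-6.1],[-0.18,3.2,29.5,0,0,0,-6.1],[-0.18,3.8,34.5,0,0,0,-6.1],[-0.18,4.2,37.5,0,0,0,-6.1],[-0.18,4.2,38.2,0,0,0,-6.1],[-0.18,4.2,38.2,0,0,0,-6.1]]]'; python3 - <<'E'
from h import *
o=status.get_obs();print(o["eef_pos"],o["eef_rot"])
E
```

```text
time_s: 26.18
eef_pos: [0.4338, 0.2033, 0.2071]
eef_rot: [-0.001, -0.007, 1.0, -0.0]
wrist_force: [0.1, -0.3, -1.3]
opening: 0.411
grasp_force: 7.0
[0.43375961 0.20332559 0.20706452] [-6.85123703e-04 -6.65896999e-03  9.99977535e-01 -3.45169577e-04]
```

```bash
python3 -m handwheel '[[[-0.18,0,0,2,0,0,0],[-0.18,0,0,4.5,0,0,0],[-0.18,0,0,6,0,0,0],[-0.18,0,0,6.6,0,0,0],[-0.18,0,0,6.8,0,0,0],[-0.18,0,0,7,0,0,0],[-0.18,0,0,7.2,0,0,0],[-0.18,0,0,7.4,0,0,0],[-0.18,0,0,7.4,0,0,0]]]'
```

```text
time_s: 27.3
eef_pos: [0.434, 0.2036, 0.1337]
eef_rot: [-0.0, -0.006, 1.0, -0.0]
wrist_force: [-0.1, 0.1, -1.0]
opening: 0.413
grasp_force: 7.0
```

```bash
python3 -m handwheel '[[[-0.18,0,0,0.2,0,0,0],[-0.18,0,0,0.4,0,0,0],[-0.18,0,0,0.8,0,0,0],[-0.18,0,0,1.2,0,0,0],[-0.18,0,0,1.2,0,0,0]]]'
```

```text
time_s: 27.92
eef_pos: [0.4337, 0.2035, 0.1213]
eef_rot: [-0.001, -0.006, 1.0, -0.0]
wrist_force: [-0.6, -0.3, -0.6]
opening: 0.408
grasp_force: 7.0
```

In the slot with no contact. On down to the floor.

```bash
python3 -m handwheel '[[[-0.18,0,0,0.5,0,0,0],[-0.18,0,0,1.1,0,0,0],[-0.18,0,0,1.7,0,0,0],[-0.18,0,0,2.3,0,0,0],[-0.18,0,0,2.9,0,0,0],[-0.18,0,0,3.2,0,0,0],[-0.18,0,0,3.3,0,0,0],[-0.18,0,0,3.3,0,0,0]]]'
```

```text
time_s: 28.92
eef_pos: [0.4342, 0.2036, 0.0889]
eef_rot: [0.0, -0.006, 1.0, 0.0]
wrist_force: [0.1, 0.4, -0.8]
opening: 0.408
grasp_force: 7.0
```

```bash
python3 -m handwheel '[[[-0.18,0,0,0.1,0,0,0],[-0.18,0,0,0.2,0,0,0],[-0.18,0,0,0.2,0,0,0]]]'
```

```text
time_s: 29.3
eef_pos: [0.434, 0.2036, 0.0868]
eef_rot: [-0.0, -0.006, 1.0, 0.0]
wrist_force: [-0.4, -0.2, -0.8]
opening: 0.412
grasp_force: 7.0
```

```bash
python3 -m handwheel '[[[-0.18,0,0,0.05,0,0,0],[-0.18,0,0,0.1,0,0,0],[-0.18,0,0,0.1,0,0,0]]]'
```

```text
time_s: 29.68
eef_pos: [0.434, 0.2036, 0.0857]
eef_rot: [-0.0, -0.006, 1.0, -0.0]
wrist_force: [0.0, -0.3, -0.5]
opening: 0.412
grasp_force: 7.0
```

```bash
python3 -m handwheel '[[[-0.15,0,0,0.05,0,0,0],[-0.12,0,0,0.05,0,0,0],[-0.05,0,0,0,0,0,0],[0.1,0,0,0,0,0,0],[0.4,0,0,0,0,0,0],[0.4,0,0,0,0,0,0],[0.4,0,0,0,0,0,0],[0.4,0,0,0,0,0,0]]]'
```

```text
time_s: 30.68
eef_pos: [0.4341, 0.2036, 0.0858]
eef_rot: [0.0, -0.006, 1.0, -0.0]
wrist_force: [0.4, -1.2, -0.3]
opening: 0.706
grasp_force: 0.0
```

```bash
python3 -m handwheel '[[[0.4,0,0,-1,0,0,0],[0.4,0,0,-3,0,0,0],[0.4,0,0,-6,0,0,0],[0.4,0,0,-9,0,0,0],[0.4,0,0,-12,0,0,0],[0.4,-3,0,-13,0,0,0],[0.4,-6,0,-13,0,0,0],[0.4,-6,0,-13,0,0,0],[0.4,-6,0,-13,0,0,0]]]'; python3 - <<'E'
from h import *
c=shot("wrist","w11"); hs=cv2.cvtColor(c["frame"],cv2.COLOR_BGR2HSV)
g=cv2.inRange(hs,(0,0,90),(179,45,255)); n,l,s,ce=cv2.connectedComponentsWithStats(g)
for i in range(1,n):
    if s[i,4]>300 and 60<s[i,1]<200: print(s[i],ce[i].round(1),onz(c,*ce[i],.156).round(4),pt(c,*ce[i]).round(4))
E
```

```text
time_s: 31.8
eef_pos: [0.4933, 0.2043, 0.2157]
eef_rot: [-0.001, -0.006, 1.0, -0.0]
wrist_force: [-0.1, -0.5, 0.5]
opening: 0.704
grasp_force: 0.0
[259 123  40  19 689] [278.6 132. ] [0.4325 0.2043 0.156 ] [0.4326 0.2043 0.1544]
[  68  132   69   81 1637] [103.  171.3] [0.4561 0.0827 0.156 ] [ 4.812e-01 -1.170e-02 -4.000e-04]
```

Tongs' bow stands at (0.4325, 0.2043), 0.155 m high, as at the start. The peg is at rest in the tray. Handing in.

```bash
python3 -c "
from bench import ctrl; print(ctrl.hand_in())"
```

```text
the job is handed in; nothing more can be done
None
```

The job is handed in (no verdict came back): the peg was drawn and lies mid-tray, and the tongs stand back in their slot; one mistyped row pushed the tongs up about 4 mm in the grip at pick-up, which I allowed for after that.

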